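# Roll a shaft blank into the V-block and set it against the stop

## Task

Get the round shaft blank ready for marking out without picking it up: with the fingertips, roll it along the bench by its side, up the ramp and into the groove of the V-block. Then push it by its free end along the groove until its other end is right up against the end stop. Push gently and leave the other things on the bench where they are.

Things in the scene. Friction and masses are not known exactly. Their poses are not given: they have to be found in the camera images.
- shaft_blank: Smooth, slightly oily round aluminium bar, 40 mm in diameter, 130 mm long, about 0.4 kg, loose on the bench, rolls and slides easily (friction 0.2). Origin at its centre; x axis along the bar, y and z turn as it rolls. Starts 130 to 190 mm on the block's -y side, 30 to 43 mm towards its -x, up to 0.17 rad out of parallel. Seated against the stop, its centre is at block x = -5, y = 0, z = 26 mm.
- vblock: Dark steel V-block, fixed to the bench. Origin on the bench under the bottom line of the groove, 60 mm from the stop. x: along the groove towards the end stop; y: the way the bar rolls in; z up. Groove 130 mm long (x = -70 to 60 mm), bottom at z = 2 mm, faces at 35 degrees. The +y side rises to z = 24 mm at y = 32 mm and ends at y = 42 mm, with an 8 mm high clamping ledge behind it to y = 65 mm.
- ramp_crest (a point): Point at block x = 0 on the crest between the lead-in ramp and the groove: block y = -14 mm, z = 12 mm. The 12.5 degree ramp, as wide as the groove is long, rises to it from the bench at block y = -67 mm; from it the groove's low face goes down. Axes as the block's.
- stop_face (a point): Point on the face of the end stop, an upright steel plate across the +x end of the groove: block x = 60, y = 0, z = 26 mm. The plate is 40 mm high, 8 mm thick, from block y = -24 to +42 mm. The other end of the groove, at block x = -70 mm, is open. Axes as the block's.
- measuring_tape: Tape measure, 74 x 88 x 40 mm, loose, a bystander; origin at the centre of its underside.
- screw_tin: Round open tin of screws, 64 mm across and 28 mm high, loose, a bystander; origin at the centre of its underside.
- square: Small try square, 110 x 165 x 16 mm, loose, a bystander; origin at the centre of its underside.
- pencil: Flat carpenter's pencil, 160 mm long, 12 mm wide, loose, a bystander; origin at the centre of its underside, length along its y axis.

How it is judged:
On the way, in this order (a step that is already met when the one before it is completed fails the run):
1. the bar is rolling over the bench towards the V-block (angular speed of shaft_blank above 0.4 rad/s and height (world z) of shaft_blank below 0.024 m and y of shaft_blank in the frame of vblock below -0.07 m), for 0.2 s.
2. the bar lies in the groove of the V-block (y of shaft_blank in the frame of vblock between -0.005 and 0.005 m and z of shaft_blank in the frame of vblock between 0.022 and 0.03 m and angle between the x axis of shaft_blank and the x axis of vblock, either way round below 0.08 rad), for 0.2 s.
At the end, for the whole second after the job is handed in: The bar rests in the groove: parallel within 0.06 rad, centre within 4 mm of the groove's middle line and 3 mm of its seated height, end within 3 mm of the end stop; tape measure, tin, try square and pencil within 20 mm of where they were (y of shaft_blank in the frame of vblock between -0.004 and 0.004 m and z of shaft_blank in the frame of vblock between 0.023 and 0.0295 m and angle between the x axis of shaft_blank and the x axis of vblock, either way round below 0.06 rad and x of shaft_blank in the frame of vblock between -0.008 and 0 m and linear speed of shaft_blank below 0.01 m/s and distance of each of measuring_tape, screw_tin, square, pencil from where it was at the start of the episode below 0.02 m); the robot touches nothing.
It fails at once if the bar is lifted off the bench before the ramp (y of shaft_blank in the frame of vblock below -0.075 m and height (world z) of shaft_blank above 0.03 m).
It fails at once if the bar is lifted well above the height at which it rolls over the crest of the ramp (height (world z) of shaft_blank above 0.045 m).
It fails at once if the bar falls off the bench (height (world z) of shaft_blank below 0 m).
It fails at once if the bar is pushed roughly (more than 25 N) (contact force between the fingers and shaft_blank above 25 N).
It fails at once if a bystander is shoved away (distance of any of measuring_tape, screw_tin, square, pencil from where it was at the start of the episode above 0.02 m).
It also fails if it takes over 56 s, if anything falls off the work surface, if the arm or the gripper's body presses on something with over 40 N, if the wrist force passes 120 N, or if a joint passes its speed limit or range.

## Robot

A 7-joint arm with a two-finger parallel gripper is mounted at the origin on a cart in front of the work surface, level with it; the furniture and walls round the work are solid. World frame = base frame: x ahead of the robot, y to its left, z up, the work surface at z = 0. Lengths are in m, angles in rad, forces in N, time in s.
With the tool pointing down it reaches from about 0.4 to 0.875 m from the base axis. Payload 19.3 kg.
Tool frame: the origin (TCP) lies at the very end of the fingers, on their centre line; the grasp point (between the pads) lies 19 mm behind it (r.grip_depth is the distance from the TCP to the grasp point, in m); x points along the fingers, z is the direction in which the jaws open and shut, and the axes are right-handed (so a half turn about x gives the same grasp; the last joint's range is limited). The gripper opens to 85 mm and grips with 20 to 120 N. Pads are 22 mm wide; open, the fingers measure 114 mm over their backs; the gripper's body (76 mm by 85 mm) begins 54 mm behind the grasp point. The pads swing forward as they close: fully open they stand 13 mm farther back than shut.
Start: joints at [-1.258, 0.521, -0.036, 1.599, 0.021, 1.021, -0.113], TCP at [0.233, 0.58, 0.231] pointing down, gripper open.
Joint ranges: [-2.91, 2.91], [-0.3, 2.13], [-1.5, 1.42], [0.17, 2.43], [-1.26, 4.41], [0.16, 1.93], [-2.52, 2.52]. Speed limits (rad/s): [1.89, 1.89, 2.39, 2.39, 3.01, 3.01, 3.01].

## Interface

Orientations are given as a unit quaternion [x, y, z, w].
In Python, from station import r gives the robot as it stands.
- The arm moves only by the tool apply_moves, never from a script. Its argument "plan" is text: rows parted by semicolons, each of 6 numbers parted by spaces: the shift along the tool's x, y, z in m, then the turn, a rotation vector about the tool's x, y, z in rad. In form: dx dy dz rx ry rz; .... A call has 1 to 10 rows; each row shifts and turns the commanded pose from where the row before left it, along the tool's axes as they then stand; what a row does not reach is not made up. A row lasts 1/8 s, in which the tool goes at most 62.5 mm and 10.7 degrees, less where a joint would pass 70% of its speed; a pose out of reach is approached as far as the arm can. A call is refused whole if a number of a shift passes 0.0625 or a number of a turn 0.188, either way. A call with a gripper value outside its range is refused whole. "fingers" is the opening in per cent of the stroke, from 0 (shut) to 100 (fully open), set as the call begins (left out, the last holds). The fingers move at their own pace and stop on an object; "grip_force" is the grip in N (left out, the last holds). Time passes only in rows, so rows that do not move let the fingers close. It gives the time, the measured TCP pose, the force and the opening at its end, in the units of the state.
- r.sense(): the state, without advancing time (a new reading comes with each control period).
- r.capture(name): name is "side" or "top"; returns the picture (384x512x3 uint8, red, green, blue); there is no depth.
- r.camera_model(name): a dict with "K" (3x3 intrinsics, pixels), "rvec" (rotation vector, rad) and "tvec" (3), from world to camera coordinates, as OpenCV has them. Camera axes: x right, y down, z forward; pixel columns grow to the right and rows downward; lengths in m; the calibration is good to about 2 mm. A picture is of the moment at which its call begins. camera_model takes no time and is no camera call.
- r.sign_off(): hands the job in, once; it reports no verdict.
The state is a dict: "t": time; "joint_positions": joint angles; "dq": joint speeds; "effort": joint torques, N m; "eef_pos": TCP position; "tcp_rot": TCP orientation; "contact_force": force on the tool from outside, world axes, zero at the start; "moment": the same for the moment, N m; "grip_width": finger opening in m.
Only numpy, scipy, OpenCV 4.12 (cv2) and the standard library are available. Lean on these libraries where they do the work, as an engineer would, in place of code of your own. Each camera call takes 0.05 s, during which the arm holds its last target. There are 200 camera calls.

## Working session

There is one attempt and no reset: what is moved stays moved. The work goes in short steps, Python scripts to look and compute and a tool call to move; the robot and the scene stay as the last step left them, time stands still between calls to the robot, and variables do not carry over. Pictures are saved under pics/ and viewed, about 8 in all and at most 12, crops included, and the job is handed in when it is done.

Besides the shell and the picture viewer there is one more tool, called after "Request:" by a JSON object that holds its "name" and its "arguments", one argument or row to a line. apply_moves: Moves the arm, as the interface text tells. Its arguments: {"type":"object","properties":{"plan":{"type":"string"},"fingers":{"type":"number"},"grip_force":{"type":"number"}},"required":["plan"]}

```bash
mkdir -p pics; ls
python3 - <<'E'
from station import r
import cv2
s=r.sense();print(s)
for n in("top","side"):
    cv2.imwrite(f"pics/{n}0.png",cv2.cvtColor(r.capture(n),cv2.COLOR_RGB2BGR));print(n,r.camera_model(n))
E
```

```text
pics
{'t': 0.0, 'joint_positions': array([-1.2582045 ,  0.52202452, -0.03627858,  1.59998179,  0.02119004,
        1.02109419, -0.11277424]), 'dq': array([-0.00040583,  0.0013221 ,  0.00040076, -0.00030441, -0.00124761,
       -0.00052999,  0.00037937]), 'effort': array([-1.48407522e-03, -9.27104545e+01,  1.97970517e+00, -3.69918001e+01,
        1.79836352e-02,  8.22145696e-03, -6.32537376e-05]), 'eef_pos': array([0.23338074, 0.5794416 , 0.23072912]), 'tcp_rot': array([-0.39599495,  0.58629996,  0.39549618,  0.58568176]), 'contact_force': array([ 0.15336778, -0.3386318 ,  0.72594846]), 'moment': array([-0.01379695, -0.01729896,  0.05348562]), 'grip_width': 0.08545680204326185}
top {'K': array([[349.70013549,   0.        , 258.1938442 ],
       [  0.        , 349.70013549, 190.61157166],
       [  0.        ,   0.        ,   1.        ]]), 'rvec': array([ 2.19975693, -2.17845123,  0.14599259]), 'tvec': array([0.34187304, 0.52198984, 0.87272767])}
side {'K': array([[353.54042617,   0.        , 259.37378478],
       [  0.        , 353.54042617, 190.87030219],
       [  0.        ,   0.        ,   1.        ]]), 'rvec': array([ 2.08064729, -0.4896429 ,  0.2950888 ]), 'tvec': array([-0.29434313,  0.32982792,  0.39075708])}
```

View pics/top0.png

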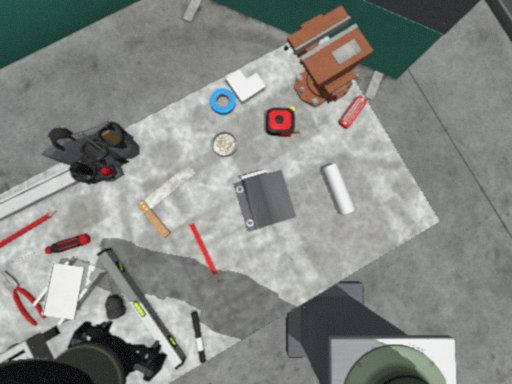

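View pics/side0.png

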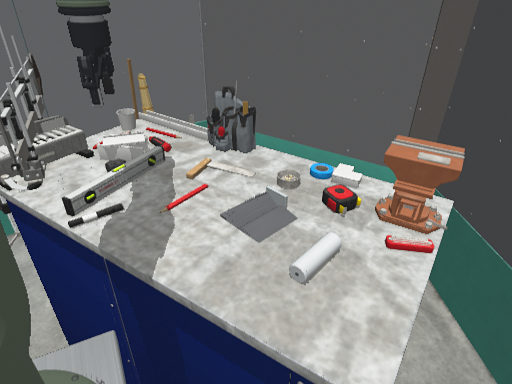

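The top view shows the bar at about (338,188) and the V-block at about (265,200), with its stop plate at the left (240,203). The tin is at (224,144), the tape at (281,122), the try square at (165,205) and the pencil at (203,248). In the side view the bar is at (316,257) and the block at (260,213). I'll enlarge both for accurate points.

```bash
cat > h.py <<'E'
import numpy as np,cv2
from station import r
def P(n):
    m=r.camera_model(n);return m["K"],cv2.Rodrigues(m["rvec"])[0],m["tvec"]
def ray(n,uv,z):
    K,R,t=P(n);d=R.T@np.linalg.inv(K)@np.array([*uv,1.]);c=-R.T@t
    return c+d*(z-c[2])/d[2]
def proj(n,p):
    K,R,t=P(n);q=(R@np.atleast_2d(p).T).T+t;q=q@K.T;return q[:,:2]/q[:,2:]
def crop(n,x,y,w,h,s,name):
    im=cv2.cvtColor(r.capture(n),cv2.COLOR_RGB2BGR)[y:y+h,x:x+w]
    cv2.imwrite(name,cv2.resize(im,None,fx=s,fy=s,interpolation=cv2.INTER_CUBIC));return im
E
python3 - <<'E'
from h import *
crop("top",220,150,140,90,5,"pics/top1.png")
crop("side",210,175,150,115,5,"pics/side1.png")
for n in("top","side"):print(n,-P(n)[1].T@P(n)[2])
E
```

```text
top [0.43258209 0.37921581 0.90557841]
side [ 0.1829246  -0.2721982   0.49047137]
```

View pics/top1.png

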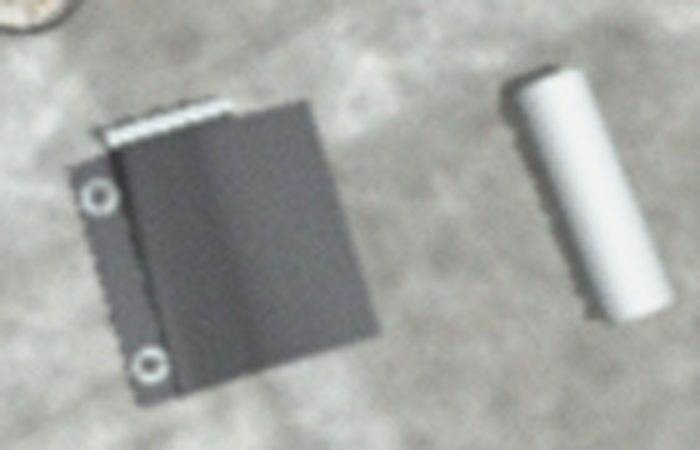

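View pics/side1.png

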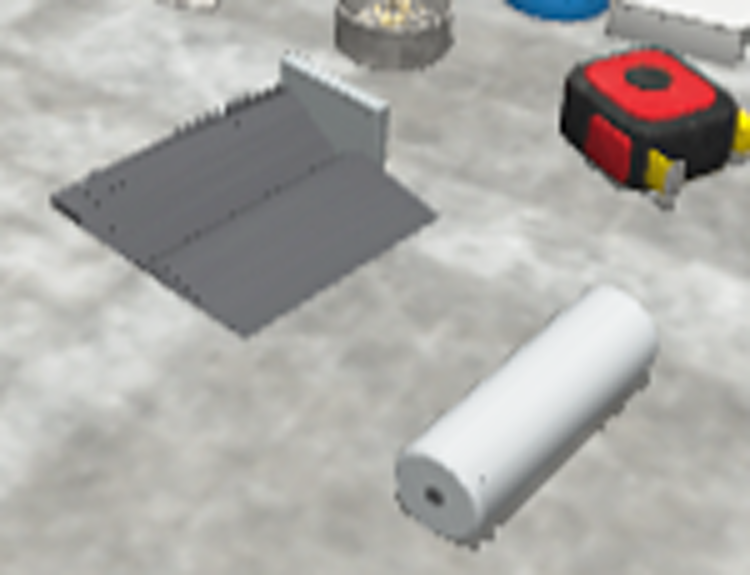

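```bash
cat > fit.py <<'E'
from h import *
from scipy.optimize import least_squares as LS
T=lambda c:(np.array(c)+.5)/5-.5+[220,150]
S=lambda c:(np.array(c)+.5)/5-.5+[210,175]
def B(p,q):
    c,s=np.cos(p[2]),np.sin(p[2]);x,y,z=np.asarray(q,float).T
    return np.c_[p[0]+c*x-s*y,p[1]+s*x+c*y,z]
if __name__=="__main__":
    q=np.array([[-70,-67,0],[60,-67,0],[-70,65,8],[60,65,8],[60,42,40],[60,-24,40]])/1e3
    ut=T([[378,332],[307,100],[140,406],[70,166],[110,147],[236,110]])
    qs=q[[0,1,2,5,4]]; us=S([[246,337],[437,214],[52,200],[387,108],[283,62]])
    f=lambda p:np.r_[(proj("top",B(p,q))-ut).ravel(),(proj("side",B(p,qs))-us).ravel()]
    c=ray("top",T([230,250]),0);a=ray("top",T([160,130]),0);b=ray("top",T([200,400]),0)
    o=LS(f,[c[0],c[1],np.arctan2(*(a-b)[1::-1])],loss="soft_l1");print("block",o.x,f(o.x).round(1))
    # bar: silhouette corner fit
    th=np.linspace(0,2*np.pi,40)
    ut2=T([[520,92],[583,68],[672,300],[612,322]])
    def cyl(p): return [np.c_[np.full(40,e),.02*np.cos(th),.02+.02*np.sin(th)] for e in(-.065,.065)]
    hole=S([434,496])
    im=cv2.cvtColor(r.capture("side"),cv2.COLOR_RGB2GRAY)
    def g(p):
        return np.r_[(proj("side",B(p,[[-.065,0,.02]]))-hole).ravel(),
         (proj("top",B(p,[[-.065,0,.02]]))-T([642,311])).ravel(),(proj("top",B(p,[[.065,0,.02]]))-T([552,80])).ravel()]
    c=ray("top",T([597,195]),.02)
    o2=LS(g,[c[0],c[1],o.x[2]]);print("bar",o2.x,g(o2.x).round(1))
    d=o2.x-o.x;cs,sn=np.cos(o.x[2]),np.sin(o.x[2])
    print("bar in block",cs*d[0]+sn*d[1],-sn*d[0]+cs*d[1],d[2])
    s=r.sense();R=__import__("scipy.spatial.transform",fromlist=["Rotation"]).Rotation.from_quat(s["tcp_rot"]).as_matrix();print(R)
    for n,u in dict(tape=(281,122),tin=(224,144),pencilT=(192,225),pencilB=(215,272)).items():print(n,ray("top",u,.01))
E
python3 fit.py
```

```text
block [0.50140237 0.33157446 0.30303193] [ 1.1  0.3  0.5 -0.8  0.   0.5 -0.5 -0.  -0.1 -0.4 -0.  -0.5 -0.   0.4
  1.2  0.5 -0.4 -1.4 -1.4  0.2 -0.4 -1.1]
bar [0.52626361 0.13919654 0.36439478] [-0.1 -0.1  0.3  0.5 -0.2 -0.5]
bar in block -0.033680065721606464 -0.1910314160844683 0.06136284500130873
[[-1.42744000e-04 -9.27629574e-01  3.73501477e-01]
 [-4.87035873e-04  3.73501501e-01  9.27629447e-01]
 [-9.99999871e-01 -4.94950799e-05 -5.05103977e-04]]
tape [0.70153915 0.28801539 0.01      ]
tin [0.64015743 0.4364989  0.01      ]
pencilT [0.43005748 0.51367844 0.01      ]
pencilB [0.313278   0.45333313 0.01      ]
```

Request:
{"name": "apply_moves", "arguments": {
  "plan": "0 -0.0236 -0.0171 0 0 0;0 -0.0236 -0.0171 0 0 0;0 -0.0236 -0.0171 0 0 0;0 -0.0236 -0.0171 0 0 0;0 -0.0236 -0.0171 0 0 0;0 -0.0236 -0.0171 0 0 0;0 -0.0236 -0.0171 0 0 0;0 -0.0236 -0.0171 0 0 0;0 -0.0236 -0.0171 0 0 0;0 -0.0236 -0.0171 0 0 0",
  "fingers": 70
}}

```text
t: 1.5
eef_pos: [0.3889, 0.3321, 0.2313]
tcp_rot: [-0.396, 0.586, 0.396, 0.586]
contact_force: [0.4, 0.4, 0.5]
grip_width: 0.0596
```

Request:
{"name": "apply_moves", "arguments": {
  "plan": "0 -0.0236 -0.0171 0 0 0;0 -0.0236 -0.0171 0 0 0;0 -0.0236 -0.0171 0 0 0;0 -0.0236 -0.0171 0 0 0;0 -0.0236 -0.0171 0 0 0;0 -0.0236 -0.0171 0 0 0;0 -0.0236 -0.0171 0 0 0;0 -0.0236 -0.0171 0 0 0;0 -0.0236 -0.0171 0 0 0;0 -0.0236 -0.0171 0 0 0"
}}

```text
t: 2.75
eef_pos: [0.544, 0.0854, 0.2313]
tcp_rot: [-0.396, 0.586, 0.396, 0.586]
contact_force: [0.5, 0.7, -0.1]
grip_width: 0.0596
```

Request:
{"name": "apply_moves", "arguments": {
  "plan": "0.015 0 0 0.0824 0 0;0.015 0 0 0.0824 0 0;0.015 0 0 0.0824 0 0;0.015 0 0 0.0824 0 0;0.015 0 0 0.0824 0 0;0.015 0 0 0.0824 0 0;0.015 0 0 0.0824 0 0;0.015 0 0 0.0824 0 0;0.015 0 0 0.0824 0 0;0.015 0 0 0.0824 0 0"
}}

```text
t: 4.0
eef_pos: [0.5435, 0.0862, 0.0808]
tcp_rot: [-0.127, 0.696, 0.127, 0.696]
contact_force: [0.3, 1.7, 0.8]
grip_width: 0.0597
```

Request:
{"name": "apply_moves", "arguments": {
  "plan": "0.0175 0 0 0 0 0;0.0175 0 0 0 0 0;0.0175 0 0 0 0 0;0.0165 0 0 0 0 0;0 0 0 0 0 0"
}}

```text
t: 4.62
eef_pos: [0.5429, 0.0859, 0.011]
tcp_rot: [-0.128, 0.696, 0.128, 0.695]
contact_force: [-0.8, -0.2, 0.3]
grip_width: 0.0596
```

Run:
```python
from h import *
s=r.sense();print(s["eef_pos"],s["contact_force"]);crop("side",225,150,180,140,4,"pics/side2.png");
p=s["eef_pos"];print((proj("side",[p,p+[.028,.011,0],p-[.028,.011,0]])-[225,150])*4)
```

```text
[0.54287526 0.08593065 0.011021  ] [-0.78143591 -0.17188356  0.25220712]
[[458.19000717 497.97926425]
 [490.43017468 464.60959573]
 [424.01545004 533.35109174]]
```

View pics/side2.png

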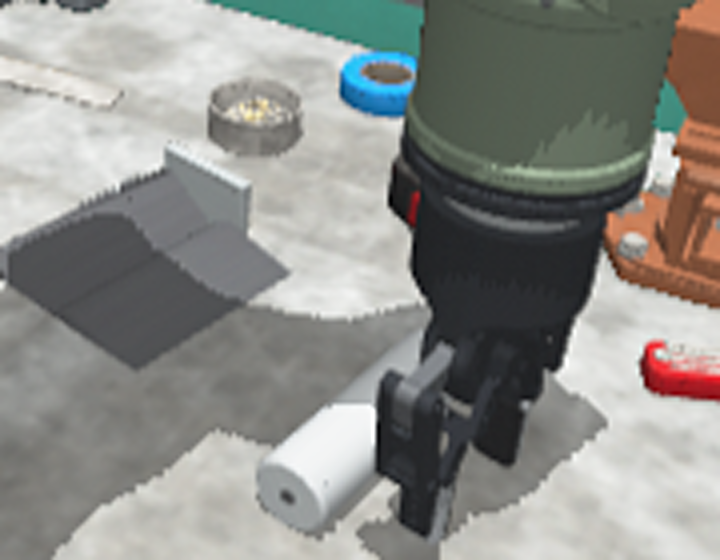

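Both fingertips are on the bench just behind the bar, at crop pixels (422,537) and (510,465), level with its side. I'll start pushing gently.

Request:
{"name": "apply_moves", "arguments": {
  "plan": "0 0.005 0 0 0 0;0 0.005 0 0 0 0;0 0.005 0 0 0 0;0 0.004 0 0 0 0;0 0.003 0 0 0 0;0 0.003 0 0 0 0;0 0.004 0 0 0 0;0 0.004 0 0 0 0;0 0.004 0 0 0 0;0 0.004 0 0 0 0"
}}

```text
t: 5.92
eef_pos: [0.5289, 0.1248, 0.0123]
tcp_rot: [-0.128, 0.695, 0.128, 0.695]
contact_force: [-0.0, 0.5, 0.9]
grip_width: 0.0596
```

Request:
{"name": "apply_moves", "arguments": {
  "plan": "0 0.004 0 0.006 0 0;0 0.004 0 0.006 0 0;0 0.004 0 0.006 0 0;0 0.004 0 0.006 0 0;0 0.004 0 0.006 0 0;0 0.004 0 0.006 0 0;0 0.004 0 0.006 0 0;0 0.004 0 0.006 0 0;0 0.004 0 0.006 0 0;0 0.004 0 0.007 0 0"
}}

```text
t: 7.18
eef_pos: [0.5156, 0.1625, 0.0123]
tcp_rot: [-0.107, 0.699, 0.107, 0.699]
contact_force: [0.4, -0.2, 0.4]
grip_width: 0.06
```

Run:
```python
from h import *
s=r.sense();print(s["eef_pos"],s["contact_force"])
o=np.array([0.5014,0.3316]);a=.303;d=s["eef_pos"][:2]-o
print(np.cos(a)*d[0]+np.sin(a)*d[1],-np.sin(a)*d[0]+np.cos(a)*d[1])
A=crop("top",220,150,140,90,5,"pics/a.png");Bm=crop("side",210,155,150,115,4,"pics/b.png")
A,Bm=cv2.imread("pics/a.png"),cv2.imread("pics/b.png")
A=cv2.resize(A,(600,386))[:300];cv2.imwrite("pics/c3.png",np.vstack([cv2.resize(A,(600,300)),Bm])[:760] if 0 else cv2.resize(np.hstack([cv2.resize(A,(500,250)),cv2.resize(Bm,(326,250))]),(800,242)))
```

```text
[0.51564218 0.16245909 0.01227874] [ 0.43705447 -0.17171255  0.43452567]
-0.036875703680560125 -0.16568545071932278
```

View pics/b.png

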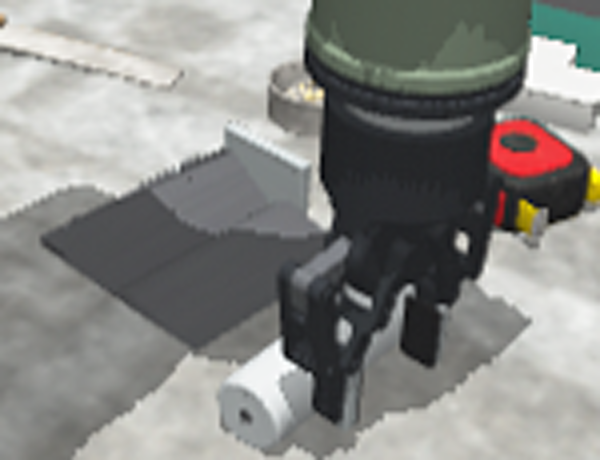

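Request:
{"name": "apply_moves", "arguments": {
  "plan": "0 0.004 0 0 0 0;0 0.004 0 0 0 0;0 0.005 0 0 0 0;0 0.005 0 0 0 0;0 0.005 0 0 0 0;0 0.005 0 0 0 0;0 0.005 0 0 0 0;0 0.005 0 0 0 0;0 0.005 0 0 0 0;0 0.005 0 0 0 0"
}}

```text
t: 8.52
eef_pos: [0.5013, 0.2084, 0.0123]
tcp_rot: [-0.107, 0.699, 0.107, 0.699]
contact_force: [-0.8, -0.5, -0.5]
grip_width: 0.0594
```

Run:
```python
from h import *
s=r.sense();print(s["eef_pos"],s["contact_force"])
o=np.array([0.5014,0.3316]);a=.303
def blk(p):
    d=p[:2]-o;return np.cos(a)*d[0]+np.sin(a)*d[1],-np.sin(a)*d[0]+np.cos(a)*d[1]
print(blk(s["eef_pos"]),"prev end",blk(ray("side",(270.9,258.4),.02)))
crop("side",210,155,150,115,5,"pics/d.png")
```

```text
[0.50128921 0.20837531 0.01228391] [-0.81510845 -0.45278776 -0.4779344 ]
(np.float64(-0.036874124575277986), np.float64(-0.11757820931731755)) prev end (np.float64(-0.1031640248355542), np.float64(-0.13433068746304477))
```

View pics/d.png

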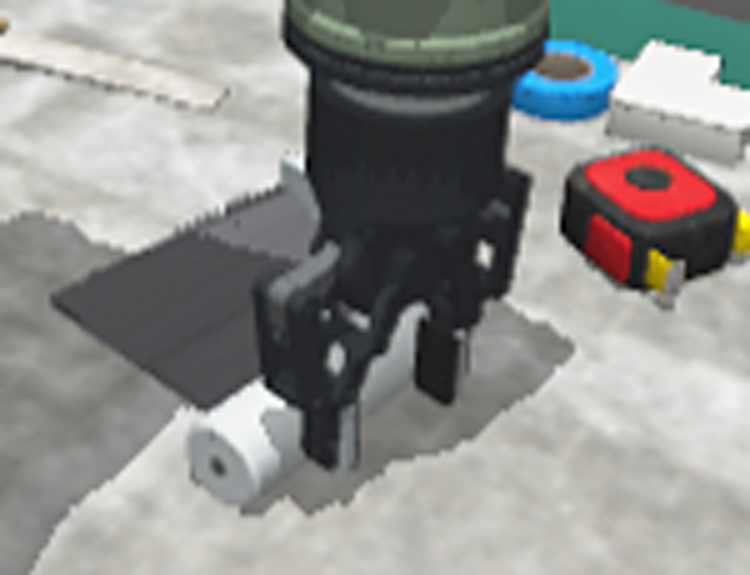

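The end hole, at crop pixel (218,466), shows the bar rolling right against the fingers. Next is the ramp, rising with it.

Request:
{"name": "apply_moves", "arguments": {
  "plan": "0 0.0045 0 0 0 0;0 0.0045 0 0 0 0;0 0.0045 0 0 0 0;0 0.0045 0 0 0 0;0 0.0045 0 0 0 0;-0.001 0.0045 0 0 0 0;-0.001 0.0045 0 0 0 0;-0.001 0.0045 0 0 0 0;-0.001 0.0045 0 0 0 0;-0.001 0.0045 0 0 0 0"
}}

```text
t: 9.82
eef_pos: [0.4879, 0.2513, 0.0174]
tcp_rot: [-0.107, 0.699, 0.107, 0.699]
contact_force: [0.9, -1.9, 0.3]
grip_width: 0.0601
```

Request:
{"name": "apply_moves", "arguments": {
  "plan": "-0.001 0.004 0 0 0 0;-0.001 0.004 0 0 0 0;-0.001 0.004 0 0 0 0;-0.001 0.004 0 0 0 0;-0.001 0.003 0 0 0 0;-0.001 0.003 0 0 0 0;0 0.003 0 0 0 0;0 0.002 0 0 0 0;0 0.002 0 0 0 0"
}}

```text
t: 10.95
eef_pos: [0.4792, 0.279, 0.0232]
tcp_rot: [-0.107, 0.699, 0.107, 0.699]
contact_force: [0.0, 1.0, -0.4]
grip_width: 0.06
```

Run:
```python
from h import *
s=r.sense();print(s["eef_pos"],s["contact_force"])
o=np.array([0.5014,0.3316]);a=.303
def blk(p):
    d=p[:2]-o;return np.cos(a)*d[0]+np.sin(a)*d[1],-np.sin(a)*d[0]+np.cos(a)*d[1]
print(blk(s["eef_pos"]),"prev end",blk(ray("side",(218.5/5-.5+210,466.5/5-.5+155),.02)))
crop("side",210,155,150,115,5,"pics/e.png")
```

```text
[0.47916334 0.27895033 0.02322644] [ 0.04482096  1.02057099 -0.41371267]
(np.float64(-0.03693354780718179), np.float64(-0.043616168764828545)) prev end (np.float64(-0.10676381234550511), np.float64(-0.08831326844557286))
```

View pics/e.png

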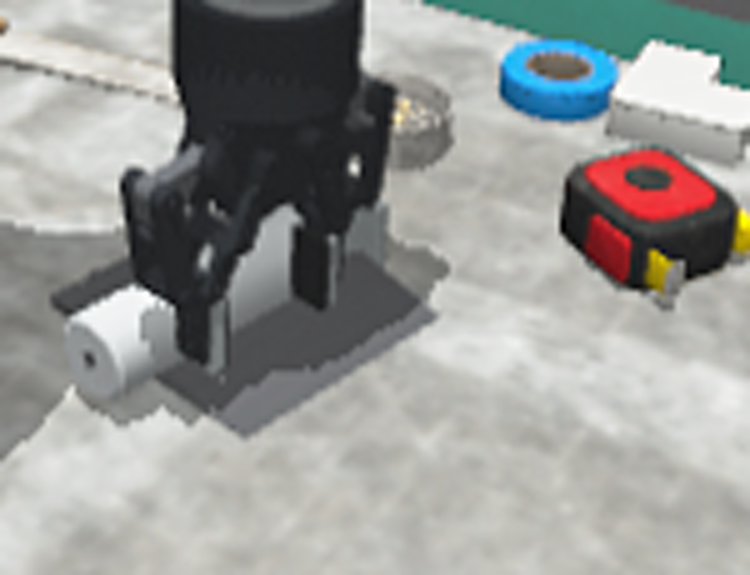

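```bash
cat >> h.py <<'E'
o=np.array([0.5014,0.3316]);a=.303
def blk(p):
    d=p[:2]-o;return np.round([np.cos(a)*d[0]+np.sin(a)*d[1],-np.sin(a)*d[0]+np.cos(a)*d[1]],4)
E
python3 - <<'E'
from h import *
for z in(.026,.032):print(blk(ray("side",(90.5/5-.5+210,360.5/5-.5+155),z)))
E
```

```text
[-0.1042 -0.0058]
[-0.1092 -0.012 ]
```

Request:
{"name": "apply_moves", "arguments": {
  "plan": "0 0.002 0 0 0 0;0 0.002 0 0 0 0;0 0.002 0 0 0 0;0 0.001 0 0 0 0;0 0 0 0 0 0;0 0 0 0 0 0;0 -0.005 0 0 0 0;0 -0.01 0 0 0 0;0 -0.01 0 0 0 0;0 0 0 0 0 0"
}}

```text
t: 12.25
eef_pos: [0.4851, 0.2602, 0.0234]
tcp_rot: [-0.106, 0.699, 0.106, 0.699]
contact_force: [-0.0, -0.1, 0.3]
grip_width: 0.0596
```

Run:
```python
from h import *
s=r.sense();print(s["eef_pos"],s["contact_force"],blk(s["eef_pos"]))
crop("side",210,155,110,90,7,"pics/f.png")
```

```text
[0.48514859 0.26022117 0.02336648] [-0.00754392 -0.10417789  0.26337928] [-0.0368 -0.0633]
```

View pics/f.png

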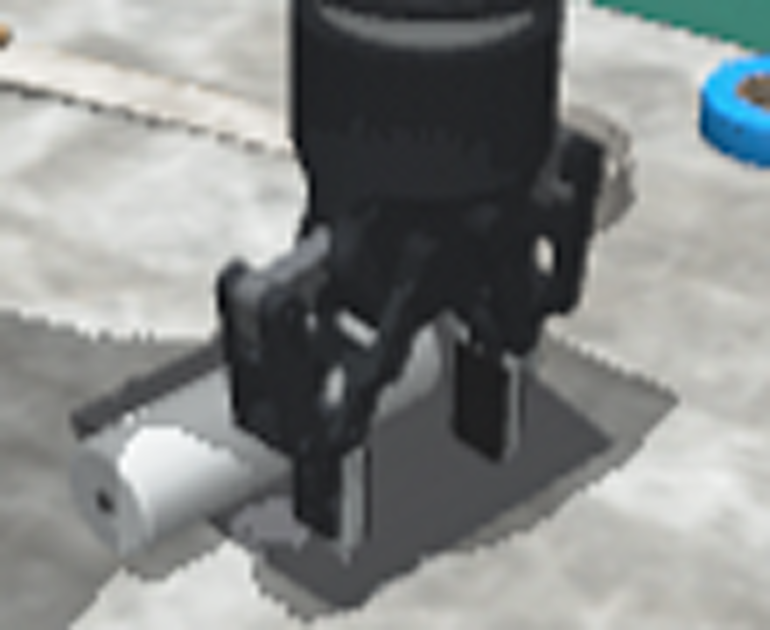

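Run:
```python
from h import *
for z in(.024,.026,.028):print(z,blk(ray("side",(104.5/7-.5+210,500.5/7-.5+155),z)))
```

```text
0.024 [-0.1062  0.0025]
0.026 [-0.1079  0.0005]
0.028 [-0.1095 -0.0016]
```

Request:
{"name": "apply_moves", "arguments": {
  "plan": "-0.02 0 0 0 0 0;-0.02 0 0 0 0 0;-0.02 0 0 0 0 0;-0.02 0 -0.01 0 0 0;0 0.01 -0.015 0 0 0;0 0.01 -0.015 0 0 0;0 0.01 -0.02 0 0 0;0 0.01 -0.02 0 0 0;0 0.01 -0.02 0 0 0;0 0.013 -0.01 0 0 0",
  "fingers": 0
}}

```text
t: 13.55
eef_pos: [0.3588, 0.2889, 0.1027]
tcp_rot: [-0.107, 0.699, 0.107, 0.698]
contact_force: [0.3, -0.4, -0.1]
grip_width: 0.0001
```

Run:
```python
from h import *
from scipy.spatial.transform import Rotation as R
s=r.sense();print(s["eef_pos"],blk(s["eef_pos"]),s["grip_width"])
print(np.round(R.from_quat(s["tcp_rot"]).as_matrix(),3), np.cos(a),np.sin(a))
crop("side",180,155,130,90,6,"pics/g.png")
```

```text
[0.35877504 0.28889236 0.10265631] [-0.1489  0.0018] 0.00010135851447613785
[[-0.001 -0.299  0.954]
 [-0.001  0.954  0.299]
 [-1.    -0.001 -0.002]] 0.9544456308244855 0.29838488198977153
```

View pics/g.png

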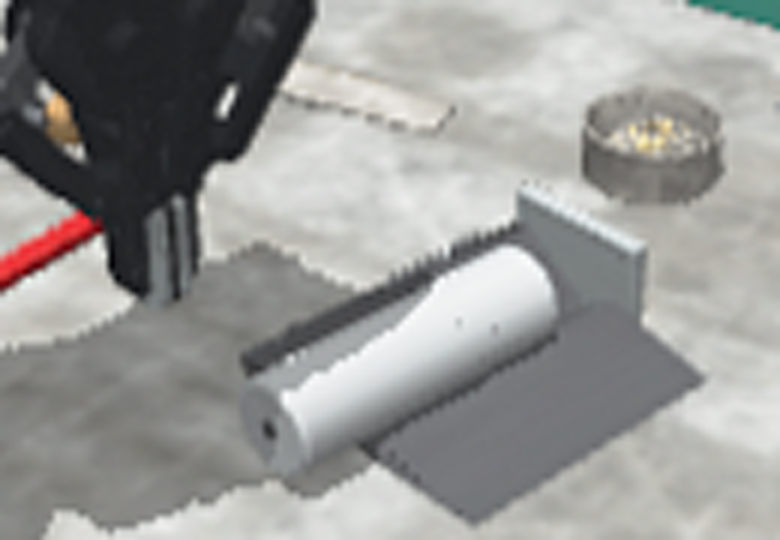

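The bar lies in the groove, its free end face at crop pixel (270,430) and its far end short of the stop. The closed fingers are beyond the free end. I'll descend and push along the groove.

Request:
{"name": "apply_moves", "arguments": {
  "plan": "0.018 -0.001 0 0 0 0;0.018 -0.001 0 0 0 0;0.018 0 0 0 0 0;0.018 0 0 0 0 0;0.012 0 0 0 0 0;0 0 0.004 0 0 0;0 0 0.005 0 0 0;0 0 0.005 0 0 0;0 0 0.003 0 0 0;0 0 0.002 0 0 0"
}}

```text
t: 14.85
eef_pos: [0.3799, 0.2927, 0.0195]
tcp_rot: [-0.107, 0.699, 0.107, 0.699]
contact_force: [0.6, 0.7, 0.1]
grip_width: -0.0002
```

Request:
{"name": "apply_moves", "arguments": {
  "plan": "0 0 0.002 0 0 0;0 0 0.002 0 0 0;0 0 0.002 0 0 0;0 0 0.002 0 0 0;0 0 0.002 0 0 0;0 0 0.003 0 0 0;0 0 0.003 0 0 0;0 0 0.003 0 0 0;0 0 0.003 0 0 0;0 0 0.003 0 0 0"
}}

```text
t: 16.1
eef_pos: [0.4037, 0.3001, 0.0193]
tcp_rot: [-0.107, 0.699, 0.107, 0.699]
contact_force: [-1.9, -0.1, -0.5]
grip_width: 0.0002
```

Run:
```python
from h import *
s=r.sense();print(s["eef_pos"],blk(s["eef_pos"]),s["contact_force"])
crop("side",200,165,100,75,8,"pics/i.png")
```

```text
[0.40369576 0.30006807 0.01927853] [-0.1027 -0.0009] [-1.88070612 -0.09630955 -0.54318349]
```

View pics/i.png

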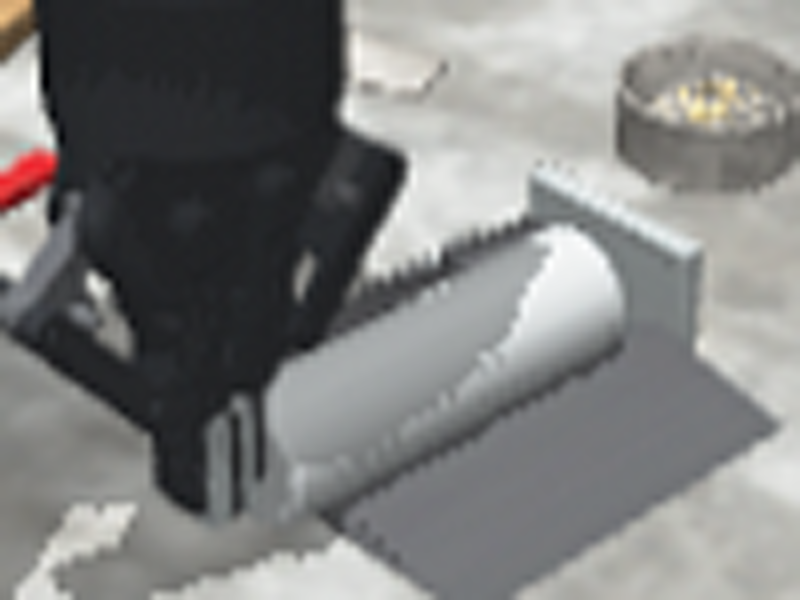

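The fingers are against the end face, at crop pixel about (275,470), and the far end at about (620,300) is still clear of the stop. I'll continue, then slow down while watching the force.

Request:
{"name": "apply_moves", "arguments": {
  "plan": "0 0 0.002 0 0 0;0 0 0.002 0 0 0;0 0 0.002 0 0 0;0 0 0.002 0 0 0;0 0 0.002 0 0 0;0 0 0.001 0 0 0;0 0 0.001 0 0 0"
}}

```text
t: 17.02
eef_pos: [0.415, 0.3036, 0.0193]
tcp_rot: [-0.107, 0.699, 0.107, 0.699]
contact_force: [-2.1, -1.3, 1.0]
grip_width: 0.0005
```

Request:
{"name": "apply_moves", "arguments": {
  "plan": "0 0 0.001 0 0 0;0 0 0.001 0 0 0"
}}

```text
t: 17.27
eef_pos: [0.4169, 0.3043, 0.0193]
tcp_rot: [-0.107, 0.699, 0.107, 0.699]
contact_force: [-0.7, -0.6, 0.9]
grip_width: 0.0
```

Run:
```python
from h import *
s=r.sense();print(blk(s["eef_pos"]),s["contact_force"])
crop("side",200,165,100,75,8,"pics/j.png")
K=cv2.imread("pics/j.png");cv2.imwrite("pics/j2.png",K)
for e in(.055,.06):
    th=np.linspace(0,2*np.pi,9)
    q=np.c_[o[0]+np.cos(a)*e-np.sin(a)*.02*np.cos(th),o[1]+np.sin(a)*e+np.cos(a)*.02*np.cos(th),.026+.02*np.sin(th)]
    print(e,(((proj("side",q)-[200,165])+.5)*8).round(0).tolist())
```

```text
[-0.0888 -0.0009] [-0.67599998 -0.57816402  0.90456263]
0.055 [[569.0, 243.0], [584.0, 211.0], [619.0, 213.0], [653.0, 248.0], [665.0, 295.0], [648.0, 327.0], [613.0, 324.0], [581.0, 289.0], [569.0, 243.0]]
0.06 [[580.0, 237.0], [596.0, 205.0], [630.0, 207.0], [664.0, 242.0], [676.0, 289.0], [659.0, 320.0], [625.0, 317.0], [592.0, 283.0], [580.0, 237.0]]
```

Request:
{"name": "apply_moves", "arguments": {
  "plan": "0 0 0.001 0 0 0;0 0 0.001 0 0 0;0 0 0.001 0 0 0;0 0 0.001 0 0 0"
}}

```text
t: 17.82
eef_pos: [0.4207, 0.3054, 0.0193]
tcp_rot: [-0.107, 0.699, 0.107, 0.699]
contact_force: [-1.6, -1.3, 0.2]
grip_width: 0.0
```

Request:
{"name": "apply_moves", "arguments": {
  "plan": "0 0 0.001 0 0 0;0 0 0 0 0 0"
}}

```text
t: 18.08
eef_pos: [0.4218, 0.3058, 0.0193]
tcp_rot: [-0.107, 0.699, 0.107, 0.699]
contact_force: [-0.4, -0.4, 0.6]
grip_width: 0.0002
```

Request:
{"name": "apply_moves", "arguments": {
  "plan": "0 0 0.0007 0 0 0;0 0 0 0 0 0"
}}

```text
t: 18.32
eef_pos: [0.4224, 0.3059, 0.0193]
tcp_rot: [-0.107, 0.699, 0.107, 0.699]
contact_force: [-1.0, 0.8, 1.6]
grip_width: -0.0001
```

Run:
```python
from h import *
s=r.sense();print(blk(s["eef_pos"]),s["contact_force"])
crop("side",200,165,100,75,8,"pics/k.png")
```

```text
[-0.0831 -0.0009] [-1.03433085  0.84963614  1.58421206]
```

View pics/k.png

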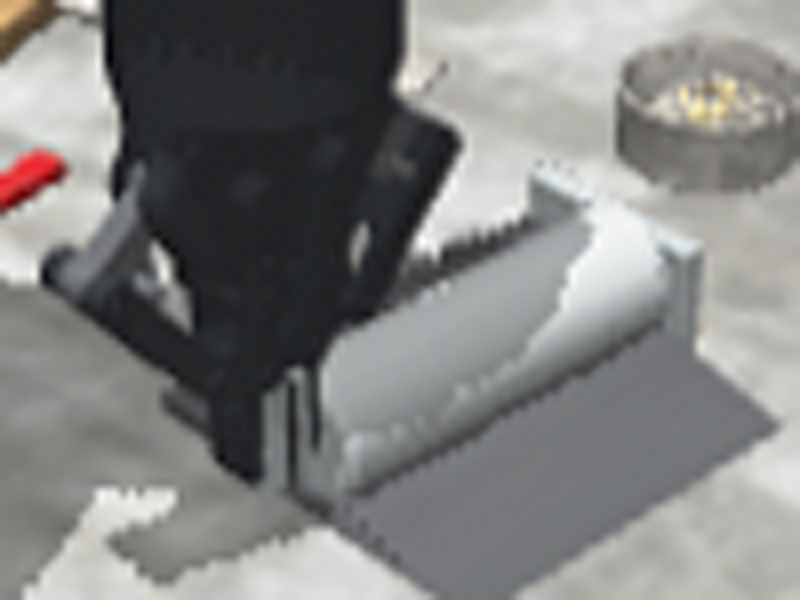

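The far end is now at crop x about 672, where contact with the stop would be 676, so it is about 2 mm short. I'll creep on in 0.5 mm steps until the force rises.

Request:
{"name": "apply_moves", "arguments": {
  "plan": "0 0 0.0005 0 0 0;0 0 0.0005 0 0 0"
}}

```text
t: 18.62
eef_pos: [0.4229, 0.3061, 0.0192]
tcp_rot: [-0.107, 0.699, 0.107, 0.699]
contact_force: [-6.9, -1.6, 3.9]
grip_width: -0.0001
```

Request:
{"name": "apply_moves", "arguments": {
  "plan": "0 0 0.0005 0 0 0"
}}

```text
t: 18.75
eef_pos: [0.4229, 0.3061, 0.0192]
tcp_rot: [-0.107, 0.7, 0.107, 0.698]
contact_force: [-9.3, -2.2, 2.9]
grip_width: 0.0
```

Request:
{"name": "apply_moves", "arguments": {
  "plan": "0 0 0.0005 0 0 0"
}}

```text
t: 18.88
eef_pos: [0.4229, 0.306, 0.0191]
tcp_rot: [-0.107, 0.7, 0.107, 0.698]
contact_force: [-11.4, -3.1, 5.8]
grip_width: -0.0001
```

The force rises with no further motion, so the bar is against the stop. I'll back off straight along the groove.

Request:
{"name": "apply_moves", "arguments": {
  "plan": "0 0 -0.001 0 0 0;0 0 -0.001 0 0 0;0 0 -0.003 0 0 0;0 0 -0.008 0 0 0;0 0 -0.012 0 0 0;0 0 -0.015 0 0 0;-0.02 0 -0.01 0 0 0;-0.03 0 0 0 0 0;-0.03 0 0 0 0 0;-0.03 0 0 0 0 0"
}}

```text
t: 20.12
eef_pos: [0.3755, 0.2913, 0.1301]
tcp_rot: [-0.107, 0.699, 0.107, 0.699]
contact_force: [-0.2, 0.6, 0.8]
grip_width: -0.0001
```

Run:
```python
from h import *
s=r.sense();print(blk(s["eef_pos"]),s["contact_force"])
im=crop("side",200,165,100,75,8,"pics/l.png")
# fresh vs first picture: bystanders
a0=cv2.imread("pics/side0.png")
im2=cv2.cvtColor(r.capture("side"),cv2.COLOR_RGB2BGR)
for n,(x,y,w,h) in dict(tin=(275,167,28,24),tape=(320,180,42,38),square=(225,155,30,22)).items():
    print(n,cv2.phaseCorrelate(*[np.float32(cv2.cvtColor(i[y:y+h,x:x+w],cv2.COLOR_BGR2GRAY)) for i in(a0,im2)]))
e=np.array([[o[0]+np.cos(a)*-.07,o[1]+np.sin(a)*-.07,.026]]);print("expected hole",((proj("side",e)-[200,165])+.5)*8)
g=cv2.cvtColor(cv2.imread("pics/l.png"),cv2.COLOR_BGR2GRAY);u=(((proj("side",e)-[200,165])+.5)*8)[0].astype(int)
w=g[u[1]-40:u[1]+40,u[0]-30:u[0]+30];y,x=np.unravel_index(cv2.GaussianBlur(w,(9,9),0).argmin(),w.shape);print("dark spot",u[0]-30+x,u[1]-40+y,w[y,x],np.median(w))
```

```text
[-0.1322 -0.0009] [-0.15328047  0.62301539  0.82306689]
tin ((-0.021297995434956363, 0.012124602565377174), 1.0027983227123818)
tape ((0.5165927930876251, -0.008095289232549874), 0.9996485498216418)
square ((-0.7568080343819368, 1.5285644288130271), 0.25087654983831775)
expected hole [[306.40686338 435.72077175]]
dark spot 303 433 56 123.0
```

```bash
python3 -c "
from station import r
print(r.sign_off())"
```

```text
the job is handed in; nothing more can be done
None
```

I rolled the bar along the bench and up the ramp with two spread fingertips, and it dropped into the groove. I then pushed its free end with the closed fingers until it reached the end stop, backed off, and handed the job in at about 20 s of the 56 s.

**Seating:**
- **Contact with the stop:** The push force rose from about 1 N to about 13 N with no further movement of the tool. That was well under the 25 N limit.
- **Position of the end:** After backing off, the hole in the free end was about 4 px from its expected seated position in an 8x enlarged crop. That is roughly half a camera pixel, or about 2 mm or less. I found the hole with image code, because the picture viewer had reached its 12-picture limit and refused my last picture.

**Bystanders:**
- **Tin and tape:** Compared with the first picture, the tin shows no shift and the tape about half a pixel.
- **Try square:** The comparison gave an unreliable match, with a correlation of only 0.25, probably because the arm and its shadow covered it.
- **Pencil:** I did not compare its position; by calculation the arm did not come near it.

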